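# Slide the braked lens carrier up to its yellow rail stop

## Robot

A 7-joint arm with a two-finger parallel gripper is mounted at the origin on a cart in front of the work surface, level with it; the furniture and walls round the work are solid. World frame = base frame: x ahead of the robot, y to its left, z up, the work surface at z = 0. Lengths are in m, angles in rad, forces in N, time in s.
With the tool pointing down it reaches from about 0.4 to 0.925 m from the base axis. Payload 5.6 kg.
Tool frame: the origin (TCP) lies midway between the tips of the shut fingers; the grasp point (between the pads) lies 19 mm behind it; y points along the fingers, x is the direction in which the jaws open and shut, and the axes are right-handed (so a half turn about y gives the same grasp; the last joint's range is limited). The gripper opens to 85 mm and grips with 20 to 120 N. Pads are 22 mm wide; open, the fingers measure 114 mm over their backs; the gripper's body (76 mm by 85 mm) begins 54 mm behind the grasp point. The pads swing forward as they close: fully open they stand 13 mm farther back than shut.
Start: joints at [-1.37, 0.468, -0.012, 1.603, 0.006, 1.071, -0.056], TCP at [0.157, 0.631, 0.202] pointing down, gripper open.
Joint ranges: [-2.53, 2.53], [-0.31, 2.02], [-1.57, 1.55], [0.28, 2.44], [-1.29, 4.43], [0.15, 1.84], [-2.92, 2.92]. Speed limits (rad/s): [2.57, 2.57, 3.14, 3.14, 3.14, 3.14, 3.14].

## Interface

Orientations are given as [roll, pitch, yaw] about the fixed x, y, z axes, in that order (R = Rz(yaw) Ry(pitch) Rx(roll)).
In Python, from rig import env gives the robot as it stands.
- The arm moves only by the tool drive_tool, never from a script. Its argument "increments" is one flat list of numbers, 7 for each row, row after row: the shift along the tool's x, y, z in m, then the turn, a rotation vector about the tool's x, y, z in degrees, then the closure in counts, from 0 (fully open) to 255 (shut). A call has 1 to 5 rows; each row shifts and turns the commanded pose from where the row before left it, along the tool's axes as they then stand; what a row does not reach is not made up. A row lasts 1/12 s, in which the tool goes at most 41.7 mm and 7.16 degrees, less where a joint would pass 70% of its speed; a pose out of reach is approached as far as the arm can. A call is refused whole if a number of a shift passes 0.0417 or a number of a turn 7.16, either way. A call with a gripper value outside its range is refused whole. The fingers move at their own pace and stop on an object; "newtons" is the grip in N (left out, the last holds). Time passes only in rows, so rows that do not move let the fingers close. It gives the time, the measured TCP pose, the force and the opening at its end, in the units of the state.
- env.read_state(): the state, without advancing time (a new reading comes with each control period).
- env.capture(name): name is "side" or "top"; returns the picture (384x512x3 uint8, red, green, blue); there is no depth.
- env.calibration(name): a dict with "fx", "fy", "cx", "cy" (pixels), "R" (3x3) and "t" (3): a world point X has camera coordinates R X + t. Camera axes: x right, y down, z forward; pixel columns grow to the right and rows downward; lengths in m; the calibration is good to about 2 mm. A picture is of the moment at which its call begins. calibration takes no time and is no camera call.
- env.finish_job(): hands the job in, once; it reports no verdict.
The state is a dict: "time": time; "q": joint angles; "qvel": joint speeds; "tau": joint torques, N m; "ee_pos": TCP position; "tool_rot": TCP orientation; "contact_force": force on the tool from outside, world axes, zero at the start; "moment": the same for the moment, N m; "width": finger opening in m.
Only numpy, scipy, OpenCV 4.12 (cv2) and the standard library are available. Lean on these libraries where they do the work, as an engineer would, in place of code of your own. Each camera call takes 0.05 s, during which the arm holds its last target. There are 200 camera calls.

## Task

The lens has to go back to its working position on the optical rail. Press the red pad in the middle of the lens carrier down with the fingertips to release its brake, and with the pad held down push the carrier along the rail, gently, until it is right up against the stop with the yellow top (not the all-black one); then let the pad come up so that the brake holds it there. Never force the carrier along with the brake on, do not touch the lens, and do not disturb the other things on the table.

Things in the scene. Friction and masses are not known exactly. Their poses are not given: they have to be found in the camera images.
- rail: Aluminium optical rail bolted to the table, 320 mm long, 50 mm wide, its top 30 mm above the table, with a scale of black lines. Origin: centre of its underside. Its x axis runs along the rail (to the robot's left, turned at most about 12 degrees), its y axis points towards the robot, z up. Fixed things near it: a camera on two posts, 255 mm high, right of its right end; a laptop shelf left of it; a red laser box behind it.
- lens_carrier (a joint): Position (m) of the black lens carrier along the rail's x axis: 0 at the rail's middle, positive towards +x. Held by a sprung friction brake (it takes 11 to 16 N to drag it) unless the pad is pressed; with the pad pressed it slides at about 1 N.
- carrier_mid (a point): Middle of the lens carrier, a black saddle 84 mm long along the rail and 68 mm wide, 37 mm above the table. At its two ends stand cross blocks 14 mm thick whose tops are 51 mm above the table, 56 mm apart inside; the pad lies between them. A side arm on the far (-y) side carries the lens.
- pad_top (a point): Top centre of the red release pad, 52 mm along the rail by 44 mm across, between the carrier's end blocks. Unpressed 49 mm above the table. It goes straight down up to 6 mm: it starts to move, and the brake lets go, at about 9 N; at the bottom it takes about 14 N. It springs back up when let go and the brake holds again.
- lens (a joint): Turn of the lens about its upright post in its tight holder (rad): 0 as it starts, square to the rail.
- release_pad (a joint): How far the release pad is pressed down (m): 0 up (brake holds), 0.006 fully down. From 0.001 on the carrier is free.
- lens_mid (a point): Centre of the lens (36 mm black ring on a post on the carrier's side arm), 95 mm beyond the pad (rail's -y side), 92 mm above the table, top of the ring at 110 mm. Not to be touched.
- yellow_stop_mid (a point): Middle of the stop with the YELLOW top, a black clamp block on the rail, 22 mm thick along the rail over its rubber buffers, 62 mm wide, top 46 mm above the table; fixed. This point is 37 mm above the table. It may be at either end of the rail. The carrier touches it when this point and carrier_mid are 53 mm apart.
- black_stop_mid (a point): Middle of the all-black stop, the same in shape, at the rail's other end; fixed. Not the one wanted.
- iris: Black iris on a post and foot, 65x54x100 mm, near the rail's left end on the lens's line; loose bystander. Origin: centre of its underside.
- lens_tube: Black lens tube, 30 mm across, 52 mm high, standing; loose bystander. Origin: centre of its underside.
- mirror: Mirror on a post and foot, 65x54x133 mm; loose bystander. Origin: centre of its underside.
- slide_box: Blue slide box, 94x68x32 mm; loose bystander. Origin: centre of its underside.
- lens_tissue: White and teal packet of lens tissue, 62x100x12 mm; loose bystander. Origin: centre of its underside.
- torch: Black torch lying, 24x103x21 mm; loose bystander. Origin: centre of its underside.
- beaker: Small clear beaker, 51 mm across, 56 mm high; loose bystander. Origin: centre of its underside.
- hex_key: Black hex key lying flat, 30x74x4 mm; loose bystander. Origin: centre of its underside.
- lens_case: White round lens case, 34 mm across, 14 mm high; loose bystander. Origin: centre of its underside.
- adapter_ring: Brass-coloured adapter ring lying flat, 40 mm across, 9 mm high; loose bystander. Origin: centre of its underside.

How it is judged:
On the way, in this order (a step that is already met when the one before it is completed fails the run):
1. the pad is pressed and the brake is off, the carrier still where it stood (value of joint release_pad above 0.001 m and distance of carrier_mid from where it was at the start of the episode below 0.008 m), for 0.1 s.
2. the carrier is up against the yellow stop with the pad still pressed (horizontal distance between carrier_mid and yellow_stop_mid below 0.055 m and value of joint release_pad above 0.0005 m), for 0.1 s.
At the end, for the whole second after the job is handed in: The carrier is at rest against the yellow stop (their middles within 55 mm, touching is 53 mm), the pad is up within 0.5 mm so that the brake holds, the lens has not turned 0.05 rad, and no bystander has moved 10 mm (horizontal distance between carrier_mid and yellow_stop_mid below 0.055 m and value of joint release_pad below 0.0005 m and velocity of joint lens_carrier between -0.005 and 0.005 m/s and value of joint lens between -0.05 and 0.05 rad and distance of each of iris, lens_tube, mirror, slide_box, lens_tissue, torch, beaker, hex_key, lens_case, adapter_ring from where it was at the start of the episode below 0.01 m).
It fails at once if the carrier is forced along the rail with the brake on (a bump that shifts it less than 4 mm is forgiven) (value of joint release_pad below 0.0003 m and distance of carrier_mid from where it was at the start of the episode above 0.004 m and not (horizontal distance between carrier_mid and yellow_stop_mid below 0.055 m) and (velocity of joint lens_carrier above 0.012 m/s or velocity of joint lens_carrier below -0.012 m/s)).
It fails at once if the lens or its post is touched (contact force between any of the arm, the fingers and lens above 0.5 N).
It fails at once if the carrier is rammed or leant on a stop with more than 30 N (contact force between lens_carrier and yellow_stop above 30 N or contact force between lens_carrier and black_stop above 30 N).
It fails at once if a bystander is moved more than 10 mm, tipped or picked up (distance of any of iris, lens_tube, mirror, slide_box, lens_tissue, torch, beaker, hex_key, lens_case, adapter_ring from where it was at the start of the episode above 0.01 m).
It also fails if it takes over 40 s, if anything falls off the work surface, if the arm or the gripper's body presses on something with over 40 N, if the wrist force passes 120 N, or if a joint passes its speed limit or range.

## Working session

There is one attempt and no reset: what is moved stays moved. The work goes in short steps, Python scripts to look and compute and a tool call to move; the robot and the scene stay as the last step left them, time stands still between calls to the robot, and variables do not carry over. Pictures are saved under pics/ and viewed, on a budget of 10 in all, crops included, one or two more only if the job needs it, and the job is handed in when it is done.

Besides the shell and the picture viewer there is one more tool, called after "Call:" as name(argument=value, ...) on one line, values as JSON. drive_tool: Moves the arm, as the interface text tells. Its arguments: {"type":"object","properties":{"increments":{"type":"array","items":{"type":"number"}},"newtons":{"type":"number"}},"required":["increments"]}

```bash
mkdir -p pics; python3 - <<'E'
from rig import env
import cv2
print(env.read_state())
for n in("top","side"):
    im=env.capture(n); cv2.imwrite(f"pics/{n}0.png",cv2.resize(im[:,:,::-1],(800,600),interpolation=cv2.INTER_CUBIC))
    c=env.calibration(n); print(n,c)
E
```

```text
{'time': 0.0, 'q': array([-1.37001572,  0.46837409, -0.01157307,  1.60365157,  0.00600435,
        1.07140733, -0.056321  ]), 'qvel': array([-7.07117670e-04, -4.39658570e-04, -1.49370587e-03, -1.07861325e-03,
       -6.40023521e-05, -9.73342236e-04, -2.21251733e-03]), 'tau': array([-6.08344944e-04, -5.32403290e+01,  2.14606407e-02, -2.51308018e+01,
        1.14642180e-02,  8.07227741e-03,  1.06458842e-05]), 'ee_pos': array([0.15683163, 0.63015058, 0.20102881]), 'tool_rot': array([-1.57093937,  0.00180068,  1.32690629]), 'contact_force': array([-0.39772287, -0.95443688,  0.15232433]), 'moment': array([-0.00839679, -0.02622812, -0.030443  ]), 'width': 0.08551561402393286}
top {'fx': 446.66844797147564, 'fy': 446.66844797147564, 'cx': 251.50365233757938, 'cy': 198.57991498687758, 'R': array([[ 0.00394639, -0.99997293, -0.00621005],
       [-0.99686759, -0.00344345, -0.07901357],
       [ 0.07899005,  0.00650242, -0.9968542 ]]), 't': array([0.05545406, 0.53108887, 1.22985458])}
side {'fx': 377.9541488272904, 'fy': 377.9541488272904, 'cx': 254.77411420740842, 'cy': 196.12783335547923, 'R': array([[-0.96988873, -0.24311006, -0.01460659],
       [-0.13418761,  0.58346643, -0.80097479],
       [ 0.20324749, -0.77489639, -0.59851987]]), 't': array([0.49040169, 0.10632444, 1.15188418])}
```

View pics/top0.png

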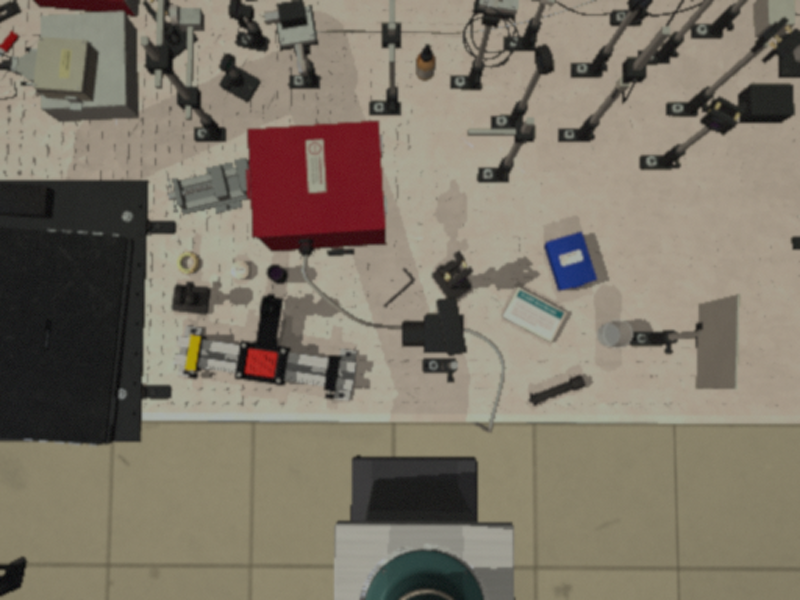

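View pics/side0.png

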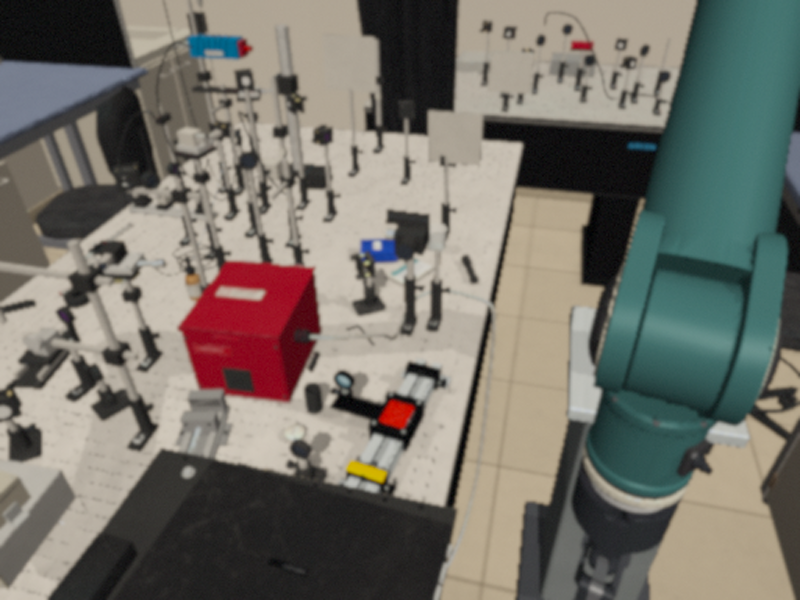

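The top view shows the red pad at about (262,363), the yellow stop on the left at (193,354) and the black stop on the right at (333,374). The lens arm points away from the robot, at (268,320). The side view agrees.

```bash
cat > h.py <<'E'
from rig import env
import cv2, numpy as np
def ray(n,uv,z):
    c=env.calibration(n);R,t=np.array(c["R"]),np.array(c["t"])
    d=R.T@np.array([(uv[0]-c["cx"])/c["fx"],(uv[1]-c["cy"])/c["fy"],1]);o=-R.T@t
    return o+d*(z-o[2])/d[2]
def blob(im,lo,hi,box):
    x0,y0,x1,y1=box
    h=cv2.cvtColor(im[y0:y1,x0:x1],cv2.COLOR_RGB2HSV)
    m=cv2.inRange(h,lo,hi)
    n,l,s,c=cv2.connectedComponentsWithStats(m)
    k=1+np.argmax(s[1:,4]);pts=np.argwhere(l==k)[:,::-1].astype(np.float32)
    return c[k]+[x0,y0],s[k],cv2.minAreaRect(pts)
RED=((0,150,90),(8,255,255));YEL=((22,140,90),(34,255,255))
BT=(100,195,250,265);BS=(200,240,300,320)
def look(n):
    im=env.capture(n);b=BT if n=="top" else BS
    for k,col,z in(("pad",RED,.049),("yel",YEL,.046)):
        c,s,r=blob(im,*col,b);print(n,k,c.round(1),s,r,ray(n,c,z).round(4))
    return im
E
python3 - <<'E'
from h import *
for n in("top","side"): look(n)
# full-res scene crop
im=env.capture("top");cv2.imwrite("pics/c1.png",cv2.resize(im[140:270,95:255,::-1],(800,650),interpolation=cv2.INTER_CUBIC)[:600])
for u,v in((333/1.5625,374/1.5625),): print(ray("top",(u,v),.046))
E
```

```text
top pad [166.8 231.9] [ 57  28  21  19 323] ((66.83783721923828, 36.97297286987305), (19.070281982421875, 16.76869773864746), 9.462322235107422) [0.4367 0.2876 0.049 ]
top yel [123.3 225.3] [ 19  19  10  23 155] ((23.20270347595215, 30.28378677368164), (7.069156646728516, 22.522661209106445), 9.462322235107422) [0.4543 0.4079 0.046 ]
side pad [253.6 264.6] [ 42  15  24  20 306] ((53.5, 24.5), (17.797338485717773, 19.712745666503906), 28.610462188720703) [0.4352 0.2912 0.049 ]
side yel [234.6 301.7] [ 22  55  26  15 219] ((34.39999771118164, 61.30000305175781), (25.61444854736328, 9.170604705810547), 18.434947967529297) [0.4506 0.4133 0.046 ]
[0.41700409 0.16148408 0.046     ]
```

View pics/c1.png

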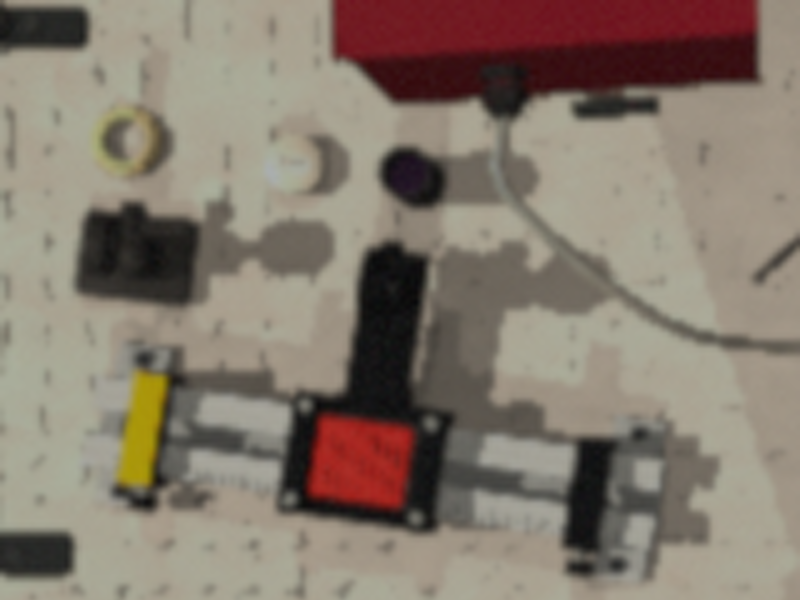

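```bash
python3 - <<'E'
from h import *
def tri(a,b):
    A=[];B=[]
    for n,uv in(("top",a),("side",b)):
        c=env.calibration(n);R,t=np.array(c["R"]),np.array(c["t"])
        K=np.array([[c["fx"],0,c["cx"]],[0,c["fy"],c["cy"]],[0,0,1]]);P=K@np.c_[R,t]
        A.append(P)
    X=cv2.triangulatePoints(A[0],A[1],np.array(a,float),np.array(b,float)).ravel();return (X[:3]/X[3]).round(4)
print("shelf",tri((141/1.5625,440/1.5625),(453/1.5625,510/1.5625)),tri((148/1.5625,181/1.5625),(160/1.5625,452/1.5625)))
print("pad",tri((166.8,231.9),(253.6,264.6)),"yel",tri((123.3,225.3),(234.6,301.7)))
print(env.read_state()['time'])
E
```

```text
shelf [0.3072 0.478  0.0894] [0.7485 0.4811 0.0871]
pad [0.4364 0.2883 0.0458] yel [0.4535 0.4093 0.0402]
0.25
```

Call:
drive_tool(increments=[-0.0175,0,-0.0236,0,0,0,255,-0.0175,0,-0.0236,0,0,0,255,-0.0175,0,-0.0236,0,0,0,255,-0.0175,0,-0.0236,0,0,0,255,-0.0175,0,-0.0236,0,0,0,255], newtons=40)

```text
time: 0.67
ee_pos: [0.251, 0.5161, 0.2019]
tool_rot: [-1.571, 0.0, 1.327]
contact_force: [-0.0, 0.6, -0.4]
width: 0.0258
```

Call:
drive_tool(increments=[-0.0175,0,-0.0236,0,0,0,255,-0.0175,0,-0.0236,0,0,0,255,-0.0175,0,-0.0236,0,0,0,255,-0.0175,0,-0.0236,0,0,0,255,-0.0175,0,-0.0236,0,0,0,255])

```text
time: 1.08
ee_pos: [0.3445, 0.4027, 0.2021]
tool_rot: [-1.571, -0.0, 1.327]
contact_force: [1.2, -0.0, -0.0]
width: 0.0001
```

Call:
drive_tool(increments=[-0.0175,0,-0.0236,0,0,0,255,-0.0175,0,-0.0236,0,0,0,255,-0.0175,0,-0.0236,0,0,0,255,-0.0175,0,-0.0236,0,-3,0,255,-0.0175,0,-0.0236,0,-3,0,255])

```text
time: 1.5
ee_pos: [0.4388, 0.2903, 0.2021]
tool_rot: [-1.571, -0.0, 1.434]
contact_force: [0.6, -1.0, -0.4]
width: 0.0006
```

Call:
drive_tool(increments=[0,0.035,0.001,0,0,0,255,0,0.035,0.001,0,0,0,255,0,0.035,0,0,0,0,255,0,0.02,0,0,0,0,255,0,0,0,0,0,0,255])

```text
time: 1.92
ee_pos: [0.4333, 0.2897, 0.0729]
tool_rot: [-1.565, 0.006, 1.432]
contact_force: [-0.8, 0.4, -1.0]
width: 0.0002
```

```bash
python3 - <<'E'
from h import *
im=env.capture("side");cv2.imwrite("pics/s2.png",cv2.resize(im[190:340,160:360,::-1],(800,600),interpolation=cv2.INTER_CUBIC))
print(env.read_state()['ee_pos'])
c=env.calibration("side")
for p in([.4368,.2895,.077],[.437,.289,.049]):
    q=c["R"]@np.array(p)+c["t"];print(((q[0]/q[2]*c["fx"]+c["cx"]-160)*4,(q[1]/q[2]*c["fy"]+c["cy"]-190)*4))
E
```

```text
[0.43488947 0.29077834 0.07522036]
(np.float64(371.69387525568345), np.float64(265.9512051378483))
(np.float64(372.33801714441097), np.float64(295.5986409619695))
```

View pics/s2.png

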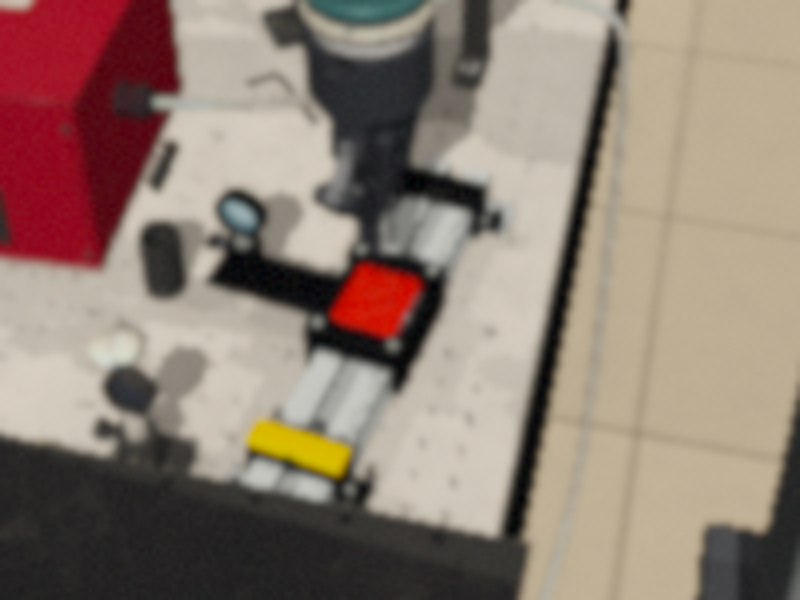

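The fingertips are at about (372,250) in the crop, right over the pad at (375,300), which matches the projection. Next I'll go down until they touch.

Call:
drive_tool(increments=[-0.001,0.01,0,0,0,0,255,0,0.008,0,0,0,0,255,0,0.005,0,0,0,0,255,0,0.002,0,0,0,0,255,0,0,0,0,0,0,255])

```text
time: 2.38
ee_pos: [0.4362, 0.2909, 0.052]
tool_rot: [-1.571, -0.0, 1.432]
contact_force: [-0.0, 0.4, -0.0]
width: 0.0001
```

Call:
drive_tool(increments=[0,0.001,0,0,0,0,255,0,0.001,0,0,0,0,255,0,0.001,0,0,0,0,255,0,0,0,0,0,0,255])

```text
time: 2.72
ee_pos: [0.4362, 0.2909, 0.0491]
tool_rot: [-1.571, -0.0, 1.432]
contact_force: [-0.3, 0.7, 0.1]
width: 0.0003
```

Call:
drive_tool(increments=[0,0.001,0,0,0,0,255,0,0.001,0,0,0,0,255,0,0,0,0,0,0,255,0,0,0,0,0,0,255])

```text
time: 3.05
ee_pos: [0.4361, 0.2908, 0.047]
tool_rot: [-1.571, 0.0, 1.432]
contact_force: [-0.6, -0.4, -0.2]
width: 0.0002
```

Call:
drive_tool(increments=[0,0.001,0,0,0,0,255,0,0.001,0,0,0,0,255,0,0,0,0,0,0,255,0,0,0,0,0,0,255])

```text
time: 3.38
ee_pos: [0.4361, 0.2908, 0.0449]
tool_rot: [-1.571, 0.0, 1.432]
contact_force: [-0.1, -0.9, -0.1]
width: -0.0003
```

Call:
drive_tool(increments=[0,0.001,0,0,0,0,255,0,0,0,0,0,0,255,0,0,0,0,0,0,255])

```text
time: 3.63
ee_pos: [0.4361, 0.2908, 0.0439]
tool_rot: [-1.571, 0.0, 1.432]
contact_force: [0.1, -0.2, 0.6]
width: 0.0003
```

Call:
drive_tool(increments=[0,0.001,0,0,0,0,255,0,0,0,0,0,0,255,0,0,0,0,0,0,255])

```text
time: 3.88
ee_pos: [0.4361, 0.2908, 0.0429]
tool_rot: [-1.571, 0.0, 1.432]
contact_force: [0.3, -0.4, 0.7]
width: 0.0003
```

```bash
python3 - <<'E'
from h import *
im=env.capture("side");cv2.imwrite("pics/s3.png",cv2.resize(im[215:290,205:305,::-1],(800,600),interpolation=cv2.INTER_CUBIC))
s=env.read_state();print(s['ee_pos'],s['contact_force'])
E
```

```text
[0.43610361 0.29084865 0.04295073] [ 0.75293115 -0.16658886  0.15473059]
```

View pics/s3.png

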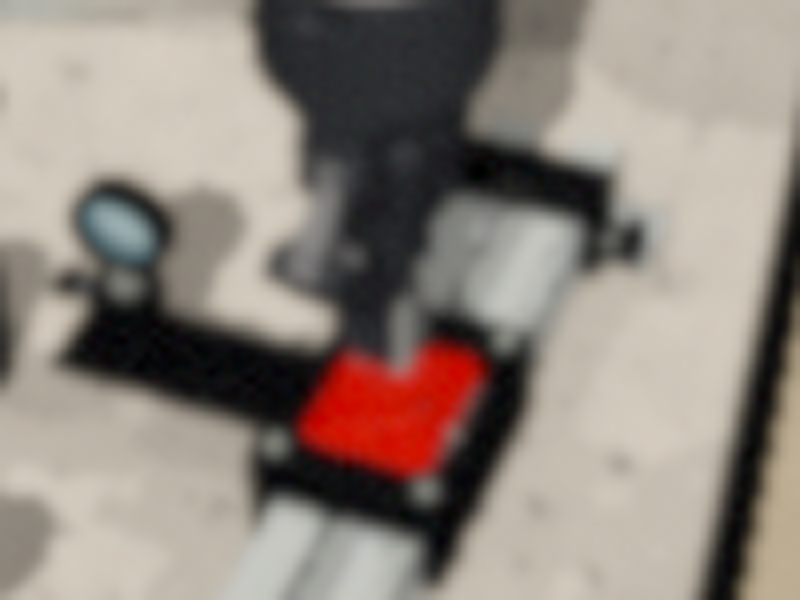

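The fingertip, at (400,375), still looks a few mm above the pad, whose centre is at (395,410), and there is no force yet. I'll keep going down in small steps and move about 3 mm towards the robot.

Call:
drive_tool(increments=[0,0.001,0.003,0,0,0,255,0,0.001,0,0,0,0,255,0,0,0,0,0,0,255,0,0,0,0,0,0,255])

```text
time: 4.27
ee_pos: [0.433, 0.2912, 0.0409]
tool_rot: [-1.571, 0.0, 1.432]
contact_force: [-0.4, 0.5, -0.2]
width: 0.0003
```

Call:
drive_tool(increments=[0,0.001,0,0,0,0,255,0,0.001,0,0,0,0,255,0,0,0,0,0,0,255,0,0,0,0,0,0,255])

```text
time: 4.6
ee_pos: [0.4331, 0.2912, 0.0389]
tool_rot: [-1.571, 0.0, 1.432]
contact_force: [0.4, 0.2, 0.7]
width: 0.0
```

Call:
drive_tool(increments=[0,0.001,0,0,0,0,255,0,0,0,0,0,0,255,0,0,0,0,0,0,255])

```text
time: 4.85
ee_pos: [0.4331, 0.2912, 0.0379]
tool_rot: [-1.571, 0.0, 1.432]
contact_force: [-0.1, -1.0, -0.5]
width: -0.0002
```

```bash
python3 - <<'E'
from h import *
im=env.capture("side");b=im[230:290,220:290,::-1]
im2=env.capture("top");t=im2[200:260,130:200,::-1]
cv2.imwrite("pics/s4.png",np.hstack([cv2.resize(x,(400,343),interpolation=cv2.INTER_CUBIC) for x in(b,t)]))
s=env.read_state();print(s['ee_pos'],s['contact_force'],s['tau'])
c=env.calibration("side")
q=c["R"]@s['ee_pos']+c["t"];print(((q[0]/q[2]*c["fx"]+c["cx"]-220)*5.71,(q[1]/q[2]*c["fy"]+c["cy"]-230)*5.71))
E
```

```text
[0.43319251 0.29128896 0.03799382] [ 0.50276794 -0.04528707  0.69951312] [ 1.88878832e-03 -4.57156456e+01  1.58008005e+00 -1.65560871e+01
  7.67325255e-03  1.45718677e-03  4.62389141e-05]
(np.float64(196.12866208172193), np.float64(215.1983431437388))
```

View pics/s4.png

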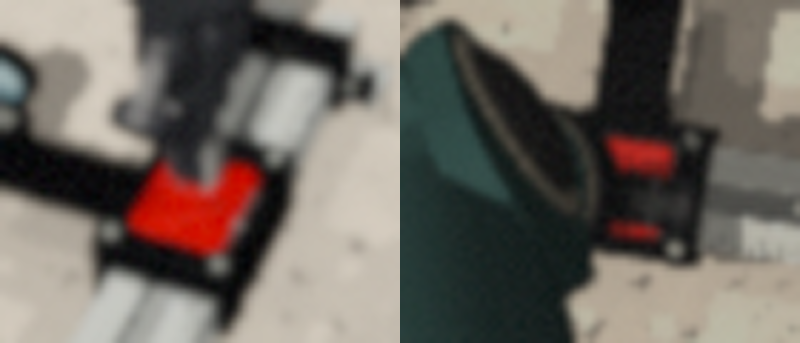

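The side view shows the pad not pressed, with the tip at (207,193), about 4 px above the projected TCP. The top view shows the fingers between two visible strips of the pad. So the real tip seems to be higher than the reported TCP, and I'll continue by force.

Call:
drive_tool(increments=[0,0.001,0,0,0,0,255,0,0.001,0,0,0,0,255,0,0,0,0,0,0,255])

```text
time: 5.2
ee_pos: [0.433, 0.2912, 0.0358]
tool_rot: [-1.571, 0.0, 1.432]
contact_force: [0.3, 0.2, -0.9]
width: 0.0002
```

Call:
drive_tool(increments=[0,0.001,0,0,0,0,255,0,0.001,0,0,0,0,255,0,0,0,0,0,0,255])

```text
time: 5.45
ee_pos: [0.4331, 0.2912, 0.0338]
tool_rot: [-1.571, 0.0, 1.432]
contact_force: [-0.8, -0.0, -0.1]
width: -0.0001
```

Call:
drive_tool(increments=[0,0.001,0,0,0,0,255,0,0,0,0,0,0,255,0,0,0,0,0,0,255])

```text
time: 5.7
ee_pos: [0.4331, 0.2912, 0.0329]
tool_rot: [-1.571, 0.0, 1.432]
contact_force: [0.1, -0.0, 0.6]
width: 0.0001
```

Call:
drive_tool(increments=[0,0.001,0,0,0,0,255,0,0,0,0,0,0,255,0,0,0,0,0,0,255])

```text
time: 5.95
ee_pos: [0.4331, 0.2912, 0.032]
tool_rot: [-1.571, 0.0, 1.432]
contact_force: [0.3, 0.2, 0.7]
width: 0.0002
```

```bash
python3 - <<'E'
from h import *
im=env.capture("side");b=im[230:290,220:290,::-1]
cv2.imwrite("pics/s5.png",cv2.resize(b,(700,600),interpolation=cv2.INTER_CUBIC))
s=env.read_state();print(s['ee_pos'],s['contact_force'],s['tau'])
c,st,r=blob(im,*RED,BS);print(c,st)
E
```

```text
[0.43314825 0.29127765 0.03197362] [ 0.13295027  0.0753769  -0.19107634] [ 2.19041899e-04 -4.60056531e+01  1.58515491e+00 -1.62590861e+01
  7.25097183e-03  1.16034254e-03  1.88229578e-04]
[253.27586207 266.25862069] [ 42  18  24  17 232]
```

View pics/s5.png

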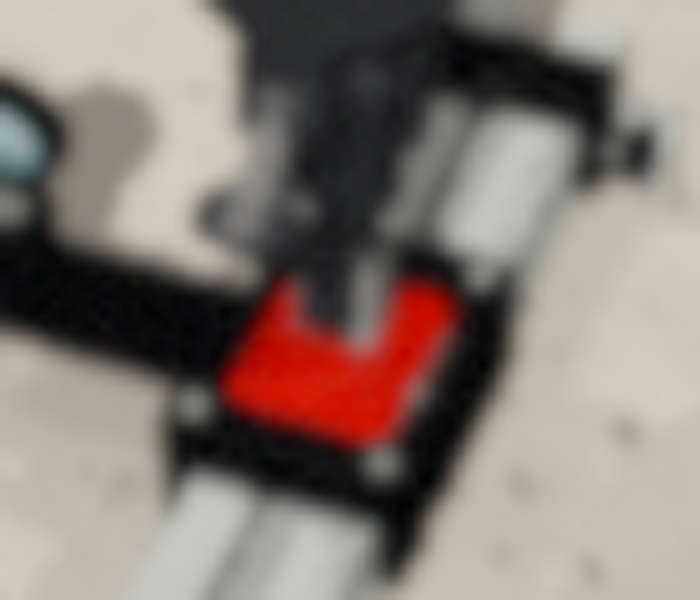

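The tip is now visually at about (340,345) and the pad's centre at (340,360). They are nearly touching, and the tip offset in height is about 17 mm. I'll continue in 1 mm steps and watch the force.

Call:
drive_tool(increments=[0,0.001,0,0,0,0,255,0,0,0,0,0,0,255,0,0,0,0,0,0,255])

```text
time: 6.25
ee_pos: [0.4331, 0.2912, 0.0309]
tool_rot: [-1.571, 0.0, 1.432]
contact_force: [0.4, -0.4, -0.1]
width: -0.0003
```

Call:
drive_tool(increments=[0,0.001,0,0,0,0,255,0,0,0,0,0,0,255,0,0,0,0,0,0,255])

```text
time: 6.5
ee_pos: [0.4332, 0.2913, 0.03]
tool_rot: [-1.571, 0.0, 1.432]
contact_force: [1.6, 0.5, -0.6]
width: -0.0002
```

Call:
drive_tool(increments=[0,0.001,0,0,0,0,255,0,0,0,0,0,0,255,0,0,0,0,0,0,255])

```text
time: 6.75
ee_pos: [0.4331, 0.2913, 0.0289]
tool_rot: [-1.571, 0.0, 1.432]
contact_force: [0.3, -0.5, -0.8]
width: 0.0001
```

Call:
drive_tool(increments=[0,0.001,0,0,0,0,255,0,0,0,0,0,0,255,0,0,0,0,0,0,255])

```text
time: 7.0
ee_pos: [0.4331, 0.2912, 0.0279]
tool_rot: [-1.571, 0.0, 1.432]
contact_force: [-0.3, 1.0, 0.5]
width: -0.0002
```

Call:
drive_tool(increments=[0,0.001,0,0,0,0,255,0,0,0,0,0,0,255,0,0,0,0,0,0,255])

```text
time: 7.25
ee_pos: [0.4331, 0.2913, 0.0269]
tool_rot: [-1.571, 0.0, 1.432]
contact_force: [1.3, -0.0, 0.2]
width: 0.0001
```

Call:
drive_tool(increments=[0,0.001,0,0,0,0,255,0,0,0,0,0,0,255])

```text
time: 7.42
ee_pos: [0.4331, 0.2912, 0.0259]
tool_rot: [-1.571, 0.0, 1.432]
contact_force: [0.4, 0.5, 0.3]
width: 0.0003
```

```bash
python3 - <<'E'
from h import *
im=env.capture("side");b=im[230:290,220:290,::-1]
im2=env.capture("top");t=im2[200:260,130:200,::-1]
cv2.imwrite("pics/s6.png",np.hstack([cv2.resize(x,(400,343),interpolation=cv2.INTER_CUBIC) for x in(b,t)]))
s=env.read_state();print(s['ee_pos'],s['contact_force'],s['tau'],s['q'])
E
```

```text
[0.43312596 0.29124373 0.02593701] [-0.4715886   1.04572893 -0.20403558] [-7.18716437e-04 -4.63011360e+01  1.59099173e+00 -1.59649801e+01
  6.88628352e-03 -2.03995946e-04  3.98039583e-04] [-0.74721578  0.51335426  0.11233917  2.03835509 -0.09835832  0.59493267
  0.86396247]
```

View pics/s6.png

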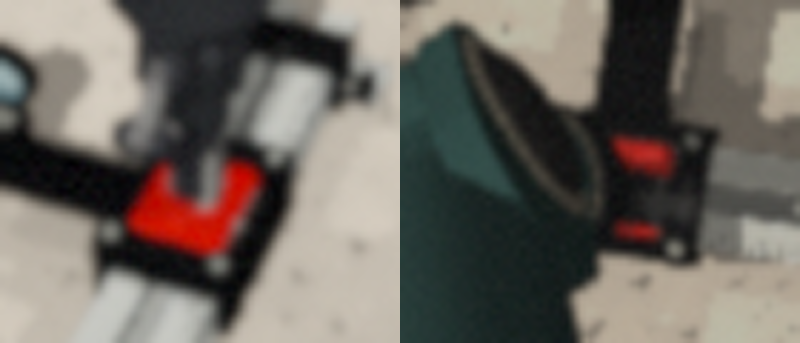

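The tip is still above the pad: its near edge is at (190,205), and I expect contact at about (180,225). I'll keep going down by force.

Call:
drive_tool(increments=[0,0.001,0,0,0,0,255,0,0,0,0,0,0,255,0,0,0,0,0,0,255])

```text
time: 7.77
ee_pos: [0.4331, 0.2912, 0.0249]
tool_rot: [-1.571, 0.0, 1.432]
contact_force: [-0.1, 0.1, -0.0]
width: -0.0003
```

Call:
drive_tool(increments=[0,0.001,0,0,0,0,255,0,0,0,0,0,0,255,0,0,0,0,0,0,255])

```text
time: 8.02
ee_pos: [0.4331, 0.2913, 0.024]
tool_rot: [-1.571, 0.0, 1.432]
contact_force: [-0.1, 0.5, 0.2]
width: 0.0001
```

Call:
drive_tool(increments=[0,0.001,0,0,0,0,255,0,0,0,0,0,0,255,0,0,0,0,0,0,255])

```text
time: 8.27
ee_pos: [0.4331, 0.2912, 0.0229]
tool_rot: [-1.571, 0.0, 1.432]
contact_force: [-0.3, 0.5, 0.8]
width: -0.0004
```

Call:
drive_tool(increments=[0,0.001,0,0,0,0,255,0,0,0,0,0,0,255,0,0,0,0,0,0,255])

```text
time: 8.52
ee_pos: [0.4331, 0.2913, 0.0219]
tool_rot: [-1.571, 0.0, 1.432]
contact_force: [1.2, 0.1, 0.4]
width: 0.0001
```

Call:
drive_tool(increments=[0,0.001,0,0,0,0,255,0,0,0,0,0,0,255,0,0,0,0,0,0,255])

```text
time: 8.77
ee_pos: [0.4331, 0.2912, 0.0209]
tool_rot: [-1.571, 0.0, 1.432]
contact_force: [-0.9, -0.1, -0.3]
width: -0.0
```

Call:
drive_tool(increments=[0,0.001,0,0,0,0,255,0,0,0,0,0,0,255,0,0,0,0,0,0,255])

```text
time: 9.02
ee_pos: [0.4331, 0.2913, 0.0199]
tool_rot: [-1.571, 0.0, 1.432]
contact_force: [-0.2, -1.1, 0.7]
width: 0.0001
```

```bash
python3 - <<'E'
from h import *
im=env.capture("side");b=im[225:285,220:290,::-1]
cv2.imwrite("pics/s7.png",cv2.resize(b,(700,600),interpolation=cv2.INTER_CUBIC))
s=env.read_state();print(s['ee_pos'],s['contact_force'],s['tau'])
E
```

```text
[0.43313345 0.29126409 0.01996783] [-0.5347842  -0.392423   -0.51906257] [ 9.93659273e-05 -4.66080022e+01  1.59741618e+00 -1.56883407e+01
  6.97679323e-03 -2.03526426e-03  1.49149078e-04]
```

View pics/s7.png

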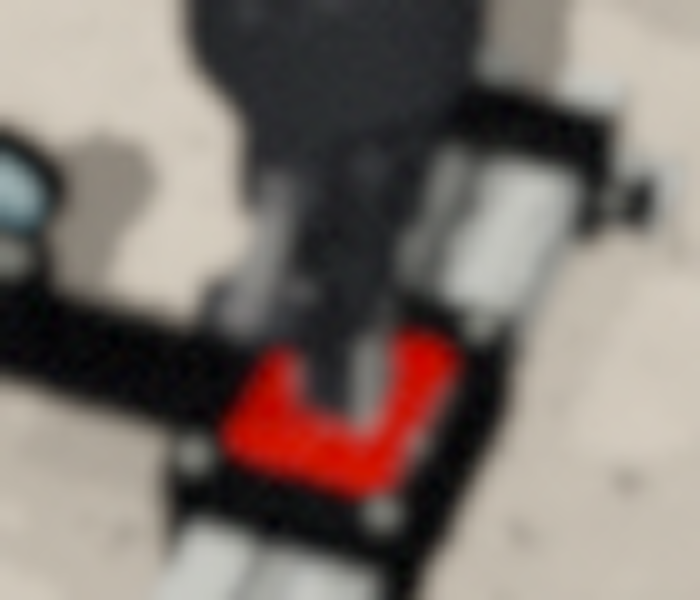

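```bash
python3 - <<'E'
from h import *
c=env.calibration("side")
def pr(p):
    q=c["R"]@np.array(p)+c["t"];return (q[:2]/q[2]*c["fx"]+[c["cx"],c["cy"]]).round(1)
ex=np.array([.139,.99,0]);ez=np.array([-.99,.139,0])
p0=np.array([.4331,.2913,0])
for t in(0,.007,.014):
  for z in(.02,.035,.05,.06): print(t,z,"R",pr(p0+.011*ez+t*ex+[0,0,z]),"L",pr(p0-.011*ez+t*ex+[0,0,z]))
print("seen R (256.5,269) L (250.5,265.5)")
E
```

```text
0 0.02 R [258.3 273.5] L [250.7 271.2]
0 0.035 R [258.3 269.6] L [250.5 267.3]
0 0.05 R [258.2 265.7] L [250.4 263.4]
0 0.06 R [258.2 263. ] L [250.3 260.7]
0.007 0.02 R [257.4 275.4] L [249.6 273.1]
0.007 0.035 R [257.3 271.5] L [249.5 269.2]
0.007 0.05 R [257.2 267.6] L [249.4 265.3]
0.007 0.06 R [257.2 264.9] L [249.3 262.6]
0.014 0.02 R [256.4 277.3] L [248.6 275. ]
0.014 0.035 R [256.3 273.4] L [248.5 271.1]
0.014 0.05 R [256.2 269.5] L [248.3 267.1]
0.014 0.06 R [256.2 266.8] L [248.2 264.5]
seen R (256.5,269) L (250.5,265.5)
```

The geometry puts the real tip at a height of about 0.050 m, so contact should come within a few mm. I'll carry on.

Call:
drive_tool(increments=[0,0.001,0,0,0,0,255,0,0,0,0,0,0,255,0,0,0,0,0,0,255])

```text
time: 9.32
ee_pos: [0.4334, 0.2917, 0.0198]
tool_rot: [-1.571, -0.001, 1.432]
contact_force: [-1.8, -0.4, 7.3]
width: 0.0003
```

Call:
drive_tool(increments=[0,0.001,0,0,0,0,255,0,0,0,0,0,0,255,0,0,0,0,0,0,255])

```text
time: 9.57
ee_pos: [0.4334, 0.2919, 0.019]
tool_rot: [-1.571, -0.001, 1.432]
contact_force: [-1.6, -0.6, 9.0]
width: 0.0005
```

Call:
drive_tool(increments=[0,0.001,0,0,0,0,255,0,0,0,0,0,0,255,0,0,0,0,0,0,255])

```text
time: 9.82
ee_pos: [0.4334, 0.292, 0.0181]
tool_rot: [-1.571, -0.001, 1.432]
contact_force: [-2.6, -0.8, 10.2]
width: 0.0002
```

Contact came at a reported z of 0.020, and the force fits the pad (9 N to start). I'll press it to about 4 mm.

Call:
drive_tool(increments=[0,0.001,0,0,0,0,255,0,0.001,0,0,0,0,255,0,0,0,0,0,0,255,0,0,0,0,0,0,255])

```text
time: 10.15
ee_pos: [0.4334, 0.2922, 0.0162]
tool_rot: [-1.571, -0.001, 1.432]
contact_force: [-3.1, -0.5, 12.0]
width: 0.0002
```

```bash
python3 - <<'E'
from h import *
for i in range(2): look("side")
E
```

```text
side pad [253.9 267.2] [ 43  19  23  16 185] ((53.897254943847656, 25.273971557617188), (19.194747924804688, 16.970966339111328), 20.556045532226562) [0.4321 0.2996 0.049 ]
side yel [234.6 301.7] [ 22  55  26  15 220] ((34.39999771118164, 61.30000305175781), (25.61444854736328, 9.170604705810547), 18.434947967529297) [0.4506 0.4133 0.046 ]
side pad [253.9 267.2] [ 43  19  23  16 179] ((54.18918991088867, 27.135135650634766), (14.138313293457031, 23.015857696533203), 80.53767395019531) [0.4321 0.2996 0.049 ]
side yel [234.7 301.7] [ 22  55  26  15 219] ((34.55000305175781, 61.35000228881836), (25.298219680786133, 9.170604705810547), 18.434947967529297) [0.4505 0.4133 0.046 ]
```

Call:
drive_tool(increments=[0.001,0,0,0,0,0,255,0.002,0,0,0,0,0,255,0.003,0,0,0,0,0,255,0.003,0,0,0,0,0,255,0.003,0,0,0,0,0,255])

```text
time: 10.67
ee_pos: [0.4352, 0.3042, 0.0163]
tool_rot: [-1.571, -0.002, 1.432]
contact_force: [-2.1, -0.6, 11.2]
width: -0.0004
```

Call:
drive_tool(increments=[0.003,0,0,0,0,0,255,0.003,0,0,0,0,0,255,0.003,0,0,0,0,0,255,0.003,0,0,0,0,0,255,0.003,0,0,0,0,0,255])

```text
time: 11.08
ee_pos: [0.4373, 0.3191, 0.0164]
tool_rot: [-1.571, -0.002, 1.432]
contact_force: [-2.9, -0.3, 11.5]
width: 0.0001
```

```bash
python3 - <<'E'
from h import *
look("side"); s=env.read_state();print(s['ee_pos'],s['contact_force'])
E
```

```text
side pad [250.  274.7] [ 38  26  24  16 194] ((49.65000534057617, 32.54999923706055), (19.922346115112305, 17.076295852661133), 18.43494987487793) [0.4357 0.3264 0.049 ]
side yel [234.6 301.7] [ 22  55  26  15 218] ((34.5, 61.500003814697266), (25.298219680786133, 8.854376792907715), 18.434947967529297) [0.4505 0.4134 0.046 ]
[0.43743946 0.32003051 0.01648402] [-1.92277904  0.69605275 10.75371316]
```

The carrier follows: the pad moved 27 mm for 28 mm of tool travel, with about 42 mm to go.

Call:
drive_tool(increments=[0.003,0.0005,0,0,0,0,255,0.003,0,0,0,0,0,255,0.003,0,0,0,0,0,255,0.003,0,0,0,0,0,255,0.003,0,0,0,0,0,255])

```text
time: 11.55
ee_pos: [0.4395, 0.3341, 0.016]
tool_rot: [-1.572, -0.002, 1.432]
contact_force: [-1.8, -0.3, 12.2]
width: -0.0001
```

Call:
drive_tool(increments=[0.003,0,0,0,0,0,255,0.003,0,0,0,0,0,255,0.003,0,0,0,0,0,255,0.003,0,0,0,0,0,255,0.002,0,0,0,0,0,255])

```text
time: 11.97
ee_pos: [0.4415, 0.3482, 0.0161]
tool_rot: [-1.572, -0.002, 1.432]
contact_force: [-1.4, 0.4, 12.0]
width: 0.0002
```

Call:
drive_tool(increments=[0.002,0,0,0,0,0,255,0.001,0,0,0,0,0,255,0.001,0,0,0,0,0,255,0.001,0,0,0,0,0,255,0.001,0,0,0,0,0,255])

```text
time: 12.38
ee_pos: [0.4423, 0.3539, 0.0161]
tool_rot: [-1.572, -0.002, 1.432]
contact_force: [-2.4, -0.3, 11.3]
width: 0.0002
```

```bash
python3 - <<'E'
from h import *
look("side"); s=env.read_state();print(s['ee_pos'],s['contact_force'])
E
```

```text
side pad [244.7 285.1] [ 32  36  25  17 203] ((44.20000457763672, 42.600006103515625), (18.782970428466797, 19.677398681640625), 26.56505012512207) [0.4397 0.3619 0.049 ]
side yel [235.  301.2] [ 22  54  27  16 250] ((34.95000457763672, 61.15000534057617), (25.93067741394043, 9.803060531616211), 18.434947967529297) [0.4502 0.4118 0.046 ]
[0.44231957 0.35424519 0.01613425] [-2.18233985 -0.56947621 12.06984604]
```

Call:
drive_tool(increments=[0.001,0,0,0,0,0,255,0.001,0,0,0,0,0,255,0.001,0,0,0,0,0,255,0.001,0,0,0,0,0,255,0,0,0,0,0,0,255])

```text
time: 12.85
ee_pos: [0.4429, 0.3582, 0.0162]
tool_rot: [-1.572, -0.003, 1.432]
contact_force: [-1.7, -0.5, 12.2]
width: 0.0001
```

Call:
drive_tool(increments=[0.001,0,0,0,0,0,255,0.001,0,0,0,0,0,255,0,0,0,0,0,0,255])

```text
time: 13.1
ee_pos: [0.4432, 0.3602, 0.0162]
tool_rot: [-1.572, -0.003, 1.432]
contact_force: [-1.1, -0.0, 11.0]
width: 0.0001
```

Call:
drive_tool(increments=[0.001,0,0,0,0,0,255,0.001,0,0,0,0,0,255,0,0,0,0,0,0,255])

```text
time: 13.35
ee_pos: [0.4432, 0.3604, 0.0158]
tool_rot: [-1.571, 0.0, 1.431]
contact_force: [-2.3, -2.6, 11.3]
width: -0.0002
```

Call:
drive_tool(increments=[0.001,0,0,0,0,0,255,0,0,0,0,0,0,255,0,0,0,0,0,0,255])

```text
time: 13.6
ee_pos: [0.4432, 0.3604, 0.0156]
tool_rot: [-1.57, 0.001, 1.431]
contact_force: [-2.3, -5.1, 13.3]
width: 0.0001
```

Call:
drive_tool(increments=[0.001,0,0,0,0,0,255,0,0,0,0,0,0,255,0,0,0,0,0,0,255])

```text
time: 13.85
ee_pos: [0.4432, 0.3605, 0.0154]
tool_rot: [-1.57, 0.003, 1.431]
contact_force: [-2.2, -6.6, 12.4]
width: -0.0004
```

```bash
python3 - <<'E'
from h import *
im=look("side"); s=env.read_state();print(s['ee_pos'],s['contact_force'])
cv2.imwrite("pics/s8.png",cv2.resize(im[250:320,205:285,::-1],(686,600),interpolation=cv2.INTER_CUBIC))
E
```

```text
side pad [244.  287.1] [ 32  38  24  17 196] ((44.54072570800781, 47.41402816772461), (14.73153305053711, 24.687089920043945), 70.34617614746094) [0.4397 0.3684 0.049 ]
side yel [234.9 301.1] [ 22  53  27  17 254] ((34.95000457763672, 61.15000534057617), (25.93067741394043, 9.803060531616211), 18.434947967529297) [0.4505 0.4115 0.046 ]
[0.44319085 0.36050813 0.01541932] [-2.97424908 -5.5324659  11.88540295]
```

View pics/s8.png

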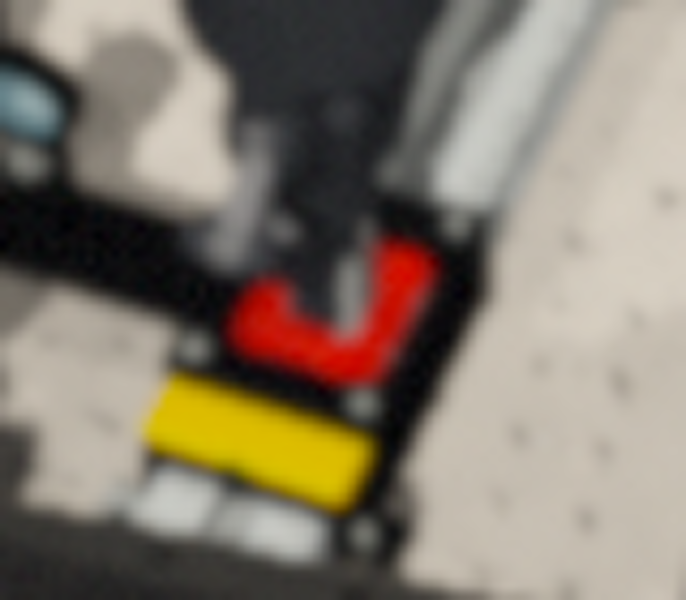

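The carrier is visibly up against the yellow stop at (260,440), with about 6 N pushing it there. The travel of 69 mm matches the measurement. Now I'll ease off and lift.

Call:
drive_tool(increments=[-0.001,0,0,0,0,0,255,-0.001,-0.001,0,0,0,0,255,0,-0.001,0,0,0,0,255,0,-0.001,0,0,0,0,255,0,-0.001,0,0,0,0,255])

```text
time: 14.32
ee_pos: [0.4432, 0.3604, 0.0196]
tool_rot: [-1.571, -0.0, 1.431]
contact_force: [-1.7, -2.6, 8.0]
width: 0.0003
```

Call:
drive_tool(increments=[0,-0.001,0,0,0,0,255,0,-0.001,0,0,0,0,255,0,-0.001,0,0,0,0,255,0,-0.002,0,0,0,0,255,0,-0.002,0,0,0,0,255])

```text
time: 14.73
ee_pos: [0.4427, 0.3605, 0.0253]
tool_rot: [-1.57, 0.0, 1.432]
contact_force: [0.5, 0.1, -0.2]
width: 0.0005
```

Call:
drive_tool(increments=[0,-0.01,0,0,0,0,255,0,-0.02,0,0,0,0,255,0,-0.03,0,0,0,0,255,0,-0.03,0,0,0,0,255,0,-0.02,0,0,0,0,255])

```text
time: 15.15
ee_pos: [0.4438, 0.3613, 0.1389]
tool_rot: [-1.573, -0.003, 1.431]
contact_force: [0.5, 0.1, -0.1]
width: 0.0002
```

```bash
python3 - <<'E'
from h import *
im=look("side"); im2=look("top"); s=env.read_state();print(s['time'],s['ee_pos'],s['contact_force'])
cv2.imwrite("pics/s9.png",np.hstack([cv2.resize(im[230:320,190:290,::-1],(400,360),interpolation=cv2.INTER_CUBIC),cv2.resize(im2[150:270,90:223,::-1],(400,360),interpolation=cv2.INTER_CUBIC)]))
E
```

```text
side pad [242.7 284.1] [ 30  34  26  21 350] ((42.71538543701172, 44.123077392578125), (18.233104705810547, 21.830110549926758), 29.744882583618164) [0.4455 0.3601 0.049 ]
side yel [234.8 301.1] [ 22  53  27  17 253] ((34.79999923706055, 61.10000228881836), (26.246904373168945, 9.803060531616211), 18.434947967529297) [0.4506 0.4116 0.046 ]
top pad [144.3 226.8] [ 33  24  20  19 219] ((41.713871002197266, 33.109825134277344), (19.387290954589844, 16.878347396850586), 8.746162414550781) [0.4503 0.3496 0.049 ]
top yel [125.4 216.8] [22 19  7  8 33] ((25.838233947753906, 21.397058486938477), (8.060433387756348, 5.144957542419434), 59.036251068115234) [0.4775 0.4027 0.046 ]
15.25 [0.44513801 0.36251119 0.14022532] [ 0.09097249  0.59006497 -0.21684329]
```

View pics/s9.png

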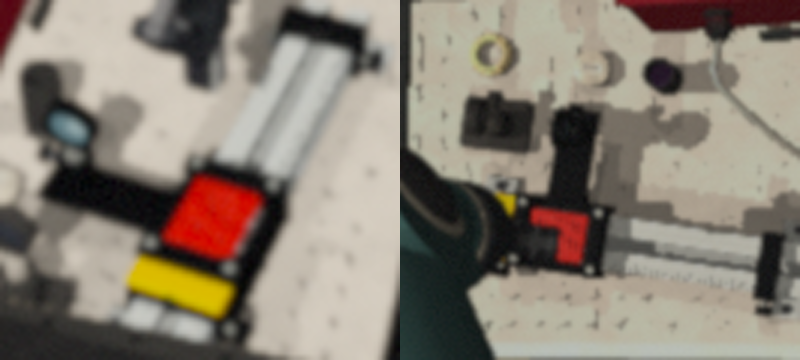

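The pad is up, the carrier sits against the yellow stop, the lens is square, and the bystanders are where they were. Handing the job in.

```bash
python3 -c "
from rig import env
print(env.finish_job())"
```

```text
the job is handed in; nothing more can be done
None
```

The lens carrier is back against the yellow stop, with the pad up and the brake holding. I pressed the red pad about 4 mm (about 12 N) with the shut fingertips, slid the carrier about 69 mm along the rail until it met the stop, then eased off and lifted clear. I handed the job in at about 15 s of the 40 s allowed. `finish_job` gave no verdict.

**Last checks:**
- **Position:** in the side view, the pad's centre and the yellow stop are about 52 mm apart, where touching is 53 mm. The pad has moved 69.7 mm since the start, which agrees with the tool's travel.
- **Force:** the push against the stop peaked at about 7 N. The tool force was about zero after lifting.
- **Surroundings:** in the last picture the lens still looks square. The bystanders near the rail look unmoved, but I did not measure them, and the ones farther away were not in that crop.

**Disagreements:**
- **Tool height:** the pad was touched at a reported tool height of about 20 mm, not the 49 mm expected. The pictures also showed the fingertips about 30 mm higher than reported, so I pressed by force rather than by height.
- **Top view:** the last top-view distances to the pad and stop were not usable, because the arm partly hid both.

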